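# Register carrier plates on dowel nests and dab them

## Task

Set every carrier plate that is here onto the nest of its own colour, both holes over the two dowels and fully down flat. Then take the dauber, dip its tip well down inside the open beaker, and press the tip lightly on the dark pad of each plate in order from palest to darkest (white, yellow, blue). Rinse the tip by dipping it into the beaker once more, then hang the dauber back level in the notches of its cradle, leaving all the plates seated, the beaker upright and the amber bottle and the white dish undisturbed.

Things in the scene. Friction and masses are not known exactly. Their poses are not given: they have to be found in the camera images.
- plate_white: white carrier plate, 150 x 64 x 8 mm (x, y, z), 0.2 kg, may be absent. Origin: centre of its underside. z up, x along its length. Two 12 mm through holes at x = -60 and +60 mm, y = 0. On top in the middle an upright grip rib, 50 mm along x, 12 mm wide in y, from 8 to 40 mm above the underside: pinch it across y, fingertips clear of the plate.
- pad_white (a point): centre of the dark round dab pad (20 mm across, flat) on the top face of the white plate, at x = +36, y = +18 mm in the plate's frame, 8 mm above its underside
- nest_white: fixed dark steel block with white strips and patch, 160 x 70 x 18 mm. Origin: centre of its underside, x along its length. Two upright dowels, 10 mm in diameter, at x = -60 and +60 mm, y = 0, rise 22 mm above the block (to z = 40 mm), the last 7 mm tapered to 4 mm. The white plate seats flat on the block (plate origin 18 mm above this origin), either end first
- plate_yellow: yellow carrier plate, 150 x 64 x 8 mm (x, y, z), 0.2 kg, may be absent. Origin: centre of its underside. z up, x along its length. Two 12 mm through holes at x = -60 and +60 mm, y = 0. On top in the middle an upright grip rib, 50 mm along x, 12 mm wide in y, from 8 to 40 mm above the underside: pinch it across y, fingertips clear of the plate.
- pad_yellow (a point): centre of the dark round dab pad (20 mm across, flat) on the top face of the yellow plate, at x = +36, y = +18 mm in the plate's frame, 8 mm above its underside
- nest_yellow: fixed dark steel block with yellow strips and patch, 160 x 70 x 18 mm. Origin: centre of its underside, x along its length. Two upright dowels, 10 mm in diameter, at x = -60 and +60 mm, y = 0, rise 22 mm above the block (to z = 40 mm), the last 7 mm tapered to 4 mm. The yellow plate seats flat on the block (plate origin 18 mm above this origin), either end first
- plate_blue: blue carrier plate, 150 x 64 x 8 mm (x, y, z), 0.2 kg, may be absent. Origin: centre of its underside. z up, x along its length. Two 12 mm through holes at x = -60 and +60 mm, y = 0. On top in the middle an upright grip rib, 50 mm along x, 12 mm wide in y, from 8 to 40 mm above the underside: pinch it across y, fingertips clear of the plate.
- pad_blue (a point): centre of the dark round dab pad (20 mm across, flat) on the top face of the blue plate, at x = +36, y = +18 mm in the plate's frame, 8 mm above its underside
- nest_blue: fixed dark steel block with blue strips and patch, 160 x 70 x 18 mm. Origin: centre of its underside, x along its length. Two upright dowels, 10 mm in diameter, at x = -60 and +60 mm, y = 0, rise 22 mm above the block (to z = 40 mm), the last 7 mm tapered to 4 mm. The blue plate seats flat on the block (plate origin 18 mm above this origin), either end first
- dauber: cranked dauber (applicator), about 180 mm long, 0.16 kg. Origin: centre of its red grip bar, 110 mm along x, 14 mm wide in y and 14 mm high in z; pinch it across y at the middle, where it balances. A steel neck runs ahead from the bar and turns straight down to the tip at x = +100, z = -70 mm. At the start it hangs level in the cradle, tip down
- dauber_point (a point): lowest point of the dauber's black sprung tip (12 mm across): x = +100, z = -70 mm in the dauber's frame when not pressed
- dauber_tip (a joint): how far the sprung tip is pushed up into its sleeve, 0 (free) to 0.008 m; light spring, 0.6 N at first contact plus 0.3 N per mm; returns by itself
- cradle: fixed grey cradle for the dauber: foot 130 x 60 mm, two notched posts at x = -44 and +44 mm, notch floors 95 mm above the bench, notches 18 mm wide in y with flared tops reaching 116 mm. Origin: centre of the foot's underside. With the dauber home its origin lies 102 mm above this origin, its x along the cradle's x, tip towards +x at the start
- beaker: loose open glass beaker, 72 mm across, 90 mm tall, upright on the bench, 0.3 kg. Origin: centre of its underside; open inside to at least 35 mm above its underside over a 50 mm circle
- beaker_mouth (a point): centre of the beaker's mouth, at the height of its rim, 90 mm above the bench
- bottle_amber: small amber sample bottle with a black cap, 37 mm across, 84 mm tall, a bystander. Origin: centre of its underside
- dish_white: white-filled petri dish, 87 mm across, 14 mm high, a bystander. Origin: centre of its underside
Not all that is in view belongs to the job. Several things have the shape of the plate_yellow; the one meant has the colours described above. Of the things that look like the plate_blue, the larger one is meant.

How it is judged:
By the outcome, as a careful person would: the job done as asked, in the order asked, and still so for the second after the job is handed in, with the robot touching nothing.
Of plate_white, plate_yellow, plate_blue only 2 to 3 are there at a start; the rules pass over those that are not, and their reading is None.
At some moment in a run one of plate_white, plate_yellow, plate_blue may be knocked a few centimetres aside while the robot is not near it.
It also fails if it takes over 210 s, if anything falls off the work surface, if the arm or the gripper's body presses on something with over 40 N, if the wrist force passes 120 N, or if a joint passes its speed limit or range.

## Robot

A 6-joint arm with a two-finger parallel gripper is mounted at the origin on the work surface; the furniture and walls round the work are solid. World frame = base frame: x ahead of the robot, y to its left, z up, the work surface at z = 0. Lengths are in m, angles in rad, forces in N, time in s.
With the tool pointing down it reaches from about 0.275 to 0.85 m from the base axis. Payload 19 kg.
Tool frame: the origin (TCP) lies on the centre line of the jaws, within the pads' length; the fingertips stand 14 mm ahead of it and the grasp point (between the pads) lies 5 mm behind it (manip.nose_length is the z of the fingertips in the tool frame, in m); z points along the fingers, y is the line along which they close (so a half turn about z gives the same grasp; the last joint's range is limited). The gripper opens to 85 mm and grips with 20 to 120 N. Pads are 22 mm wide; open, the fingers measure 114 mm over their backs; the gripper's body (76 mm by 85 mm) begins 54 mm behind the grasp point. The pads swing forward as they close: fully open they stand 13 mm farther back than shut.
Start: joints at [-1.313, 0.15, 1.437, -0, 1.554, -0.134], TCP at [0.22, -0.531, 0.225] pointing down, gripper open.
Joint ranges: [-2.8, 2.8], [-0.68, 2.1], [0.12, 2.68], [-1.39, 4.53], [0.16, 2.79], [-2.81, 2.81]. Speed limits (rad/s): [1.89, 1.89, 2.22, 3.01, 3.01, 3.01].

## Interface

Orientations are given as [roll, pitch, yaw] about the fixed x, y, z axes, in that order (R = Rz(yaw) Ry(pitch) Rx(roll)).
In Python, from workcell import manip gives the robot as it stands. Calls block until the motion is done:
- manip.movep(position, orientation): joint-space move of the TCP to a pose.
- manip.line_to(position, frame=None, speed=0.15, f_stop=None): straight line of the TCP; frame=None keeps the orientation; speed is the mean speed in m/s. With f_stop (N) it stops when the force on the tool has changed by that much, and returns True; else False.
- manip.movej(angles): joint-space move.
- manip.gripper_open() and manip.gripper_close(strength=None): open the fingers fully, or close them until they stop; strength is the grip in N (None keeps the last).
- manip.hold(seconds).
- manip.inverse_kinematics(position, orientation): joint angles nearest the present ones, or None.
- manip.observe(): the state.
- manip.grab_frame(name): name is "side" or "top"; returns a dict with "image" (480x640x3 uint8, red, green, blue), "fx", "fy", "cx", "cy" (pixels), "R" (3x3) and "t" (3): a world point X has camera coordinates R X + t. Camera axes: x right, y down, z forward; pixel columns grow to the right and rows downward; lengths in m; the calibration is good to about 2 mm. A picture is of the moment at which its call begins. There is no depth.
A pose or a line that the arm cannot do raises manip.IKError and nothing moves.
- manip.close_job(): hands the job in; it is judged then, once.
The state is a dict: "t": time; "joints": joint angles; "joint_velocities": joint speeds; "tau": joint torques, N m; "position": TCP position; "eef_rot": TCP orientation; "force": force on the tool from outside, world axes, zero at the start; "ft_torque": the same for the moment, N m; "finger_gap": opening from 0.0 (shut) to 1.0 (fully open); "gripper_force": force on a finger pad.
Only numpy, scipy, OpenCV 4.12 (cv2) and the standard library are available. Lean on these libraries where they do the work, as an engineer would, in place of code of your own. Each camera call takes 0.05 s, during which the arm holds its last target. There are 200 camera calls.

## Working session

There is one attempt and no reset: what is moved stays moved. The work goes in short steps, each a Python script; the robot and the scene stay as the last script left them, time stands still between calls to the robot, and variables do not carry over. Pictures are saved under pics/ and viewed, at most 14 in all, crops included, and the job is handed in when it is done.

```bash
ls; mkdir -p pics; python3 - <<'E'
from workcell import manip
import cv2,pickle
for n in("top","side"):
    f=manip.grab_frame(n);pickle.dump(f,open(n+'.pkl','wb'))
    cv2.imwrite(f'pics/{n}0.png',f['image'][:,:,::-1])
    print(n,f['fx'],f['fy'],f['cx'],f['cy'],f['R'],f['t'])
print(manip.observe())
E
```

```text
pics
top 506.4191518119215 506.4191518119215 323.82328592252765 237.15246276721263 [[ 0.02048845 -0.99978855 -0.00175525]
 [-0.98047631 -0.01974921 -0.19564296]
 [ 0.19556692  0.0057294  -0.98067362]] [-0.0054148   0.45165674  1.39385492]
side 523.7548629737483 523.7548629737483 312.5510888327647 240.9905332225473 [[ 0.99771722 -0.06483855 -0.0188761 ]
 [-0.05123026 -0.54460943 -0.83712366]
 [ 0.04399778  0.83617972 -0.54668791]] [-0.47102194  0.09919966  1.39912728]
{'t': 0.1, 'joints': array([-1.31300328e+00,  1.50945920e-01,  1.43795871e+00,  2.36148505e-05,
        1.55378289e+00, -1.34019686e-01]), 'joint_velocities': array([ 2.17917853e-03,  1.07868071e-04, -1.36874891e-03, -8.32968862e-05,
        1.85841053e-03, -1.53795514e-03]), 'tau': array([ 4.51545609e-03, -7.14381194e+01, -5.71798432e+01, -2.95282471e-04,
        7.17395655e-03, -1.97217628e-05]), 'position': array([ 0.21949331, -0.53121748,  0.22433429]), 'eef_rot': array([-3.14051076e+00, -1.69693337e-04,  3.91812229e-01]), 'force': array([0.87660701, 0.03811933, 0.78668336]), 'ft_torque': array([-0.00844612,  0.01685917,  0.0202478 ]), 'gripper_force': 0.0, 'finger_gap': 0.9987581869983987}
```

View pics/top0.png

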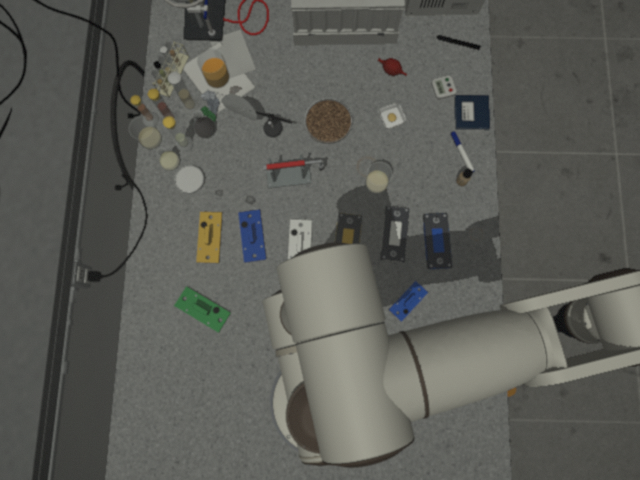

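View pics/side0.png

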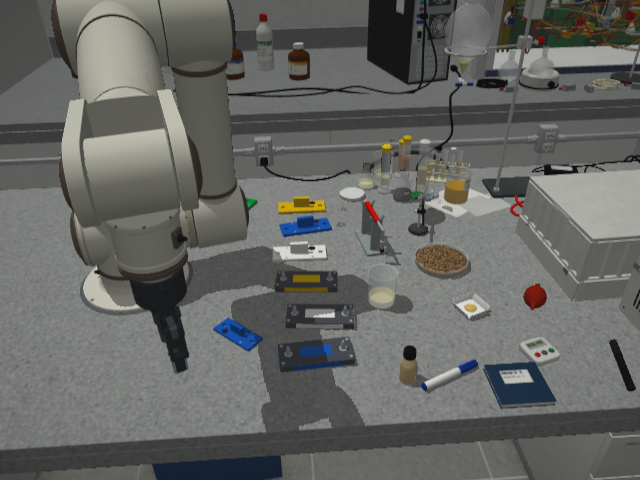

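The pictures show these candidates (top-view pixels):
- **Plates:** yellow (208,237), large blue (252,236) and white (300,238, half hidden by the arm). The decoys are green (203,309) and small blue (407,300).
- **Nests:** yellow (348,235), white (395,234) and blue (437,240).
- **Other items:** dauber and cradle (290,166), beaker (377,178), bottle (465,177) and dish (190,179).

I'll swing the arm clear and take close crops.

```bash
cat > h.py <<'E'
from workcell import manip
import numpy as np,cv2
def snap(n,name=None,box=None,s=1):
    f=manip.grab_frame(n)
    if name:
        im=f['image'][:,:,::-1]
        if box: im=im[box[1]:box[3],box[0]:box[2]]
        cv2.imwrite(f'pics/{name}.png',cv2.resize(im,None,fx=s,fy=s,interpolation=cv2.INTER_CUBIC))
    return f
def p2w(f,u,v,z):
    d=f['R'].T@np.array([(u-f['cx'])/f['fx'],(v-f['cy'])/f['fy'],1]);c=-f['R'].T@f['t']
    return c+d*(z-c[2])/d[2]
def w2p(f,X):
    c=f['R']@np.array(X)+f['t'];return c[0]/c[2]*f['fx']+f['cx'],c[1]/c[2]*f['fy']+f['cy']
E
python3 - <<'E'
from h import *
import pickle
j=manip.observe()['joints'];j[0]=-1.85;manip.movej(list(j))
pickle.dump(snap('top','t1',(180,150,480,330),2.66),open('top.pkl','wb'))
pickle.dump(snap('side','s1',(205,180,405,380),3),open('side.pkl','wb'))
E
```

```text
(no output)
```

View pics/t1.png

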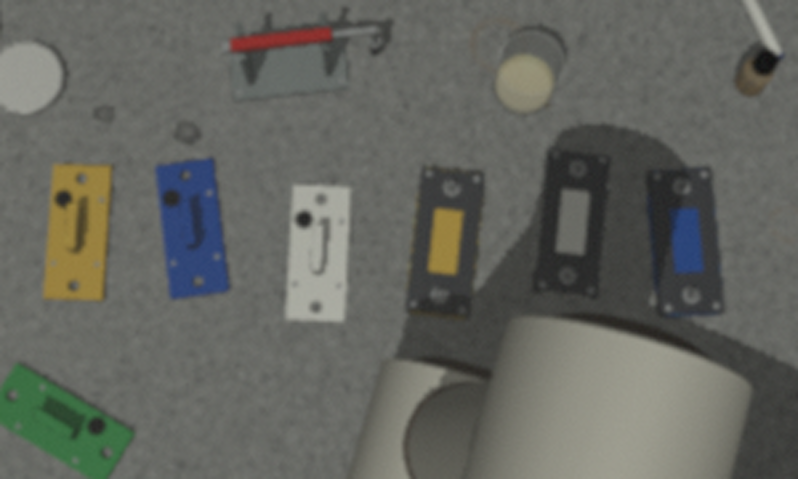

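View pics/s1.png

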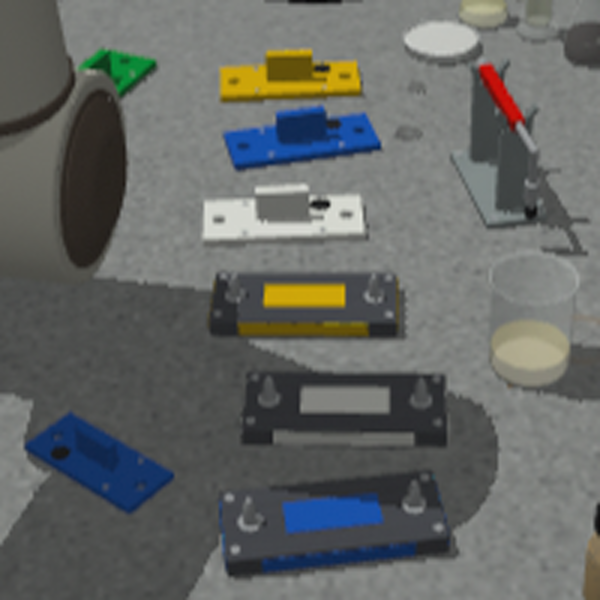

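Yellow, large blue and white plates are all present, with their pads toward +x/+y, and the crops confirm that choice over the green and small blue decoys. Next I'll fit the poses from features I read in both crops.

```bash
cat > fit.py <<'E'
from h import *
import pickle,json
from scipy.optimize import least_squares
T=pickle.load(open('top.pkl','rb'));S=pickle.load(open('side.pkl','rb'))
def ct(p):return ((p[0]+.5)/2.66-.5+180,(p[1]+.5)/2.66-.5+150)
def cs(p):return ((p[0]+.5)/3-.5+205,(p[1]+.5)/3-.5+180)
C=[(.075,.032),(.075,-.032),(-.075,-.032),(-.075,.032)]
P=[(*c,.008) for c in C]+[(.06,0,.008),(-.06,0,.008),(.036,.018,.008)]
D=[(-.06,0,.04),(.06,0,.04),(-.06,0,.018),(.06,0,.018),(0,0,.018)]
def fit(name,obs,x0):
    def r(x,only=None):
        o=[]
        for f,m,p in obs:
            X=[x[0]+m[0]*np.cos(x[2])-m[1]*np.sin(x[2]),x[1]+m[0]*np.sin(x[2])+m[1]*np.cos(x[2]),m[2]]
            o+=list(np.array(w2p(f,X))-p)
        return np.array(o)
    s=least_squares(r,x0,loss='soft_l1',f_scale=.5)
    e=r(s.x);n=[f is T for f,_,_ in obs for _ in(0,1)];n=np.array(n)
    one=[least_squares(r2,x0,loss='soft_l1',f_scale=.5).x for r2 in [lambda x:r(x)[n],lambda x:r(x)[~n]] if len(r2(x0))>3]
    print(name,s.x.round(4),'res',abs(e).mean().round(2),e.reshape(-1,2).round(1).tolist(),[o.round(4).tolist() for o in one])
    return s.x.tolist()
res={}
pl={'yellow':([(54,165),(112,166),(102,300),(43,298),(81,178),(73,286),(64,199)],[(345,76),(234,81),(321,68)]),
'blue':([(156,166),(213,159),(229,291),(171,299),(186,175),(198,281),(171,198)],[(361,130),(248,146),(332,123)]),
'white':([(293,185),(350,187),(345,322),(286,320),(321,199),(316,307),(304,219)],[(346,214),(219,219),(320,204)])}
for k,(t,s) in pl.items():
    o=[(T,m,ct(p)) for m,p in zip(P,t)]+[(S,m,cs(p)) for m,p in zip(P[4:],s)]
    res['plate_'+k]=fit('plate '+k,o,[.4,.1,0])
ne={'yellow':([(234,275),(377,272),(236,300),(374,297),(304,295)],(445,242)),
'white':([(268,378),(422,378),(270,403),(421,402),(345,400)],(572,222)),
'blue':([(247,500),(414,481),(250,527),(414,508),(332,513)],(687,241))}
td={'yellow':[(440,296),(452,187)],'white':[(568,275),(578,169)],'blue':[(691,295),(682,186)]}
for k,(s,t) in ne.items():
    o=[(S,m,cs(p)) for m,p in zip(D,s)]+[(T,D[4],ct(t))]+[(T,(m[0],0,.022),ct(p)) for m,p in zip(D[:2],td[k])]
    res['nest_'+k]=fit('nest '+k,o,[.4,-.1,0])
B=[(-.055,0,.109),(.055,0,.109)]
o=[(T,m,ct(p)) for m,p in zip(B,[(231,45),(332,35)])]+[(S,m,cs(p)) for m,p in zip(B+[(.1,0,.032)],[(487,70),(519,122),(531,213)])]
res['dauber']=fit('dauber',o,[.55,.1,-1.5])
print('beaker mouth',p2w(S,*cs((534,279)),.09),'bottom',p2w(S,*cs((530,360)),.004),'top liq',p2w(T,*ct((524,83)),.02))
json.dump(res,open('poses.json','w'))
E
python3 fit.py
```

```text
plate yellow [ 0.454   0.339  -0.0115] res 0.29 [[0.0, -0.5], [-0.1, -0.2], [-0.0, -0.1], [0.0, -0.1], [0.3, -0.1], [0.2, -0.3], [-0.0, -0.2], [-1.0, -0.4], [-1.0, -0.5], [-0.7, -0.1]] [[0.4534, 0.3392, -0.0109], [0.457, 0.3365, 0.0043]]
plate blue [0.4608 0.2139 0.161 ] res 0.42 [[-0.1, -0.2], [0.1, -0.5], [0.0, -0.3], [-0.2, -0.2], [-0.0, -0.2], [0.1, -0.1], [0.4, -0.1], [-1.6, -0.2], [-2.5, -0.3], [-0.9, 0.2]] [[0.4601, 0.214, 0.1609], [0.4663, 0.2125, 0.2018]]
plate white [ 0.436   0.0741 -0.0166] res 0.28 [[-0.0, -0.3], [0.3, -0.3], [0.0, -0.3], [0.0, -0.3], [0.1, -0.2], [0.1, -0.2], [-0.0, 0.1], [-0.7, -0.3], [-1.0, -0.2], [-0.9, -0.2]] [[0.4353, 0.0743, -0.0152], [0.4383, 0.0728, -0.021]]
nest yellow [ 0.4512 -0.0642 -0.0881] res 0.57 [[-0.3, -0.1], [-1.2, 0.9], [-0.5, -1.6], [-0.2, -0.6], [-0.0, 0.1], [0.4, -1.1], [0.2, -1.2], [-0.1, -0.8]] [[0.4481, -0.0639, -0.0961], [0.4522, -0.0648, -0.0559]]
nest white [ 0.4757 -0.2028 -0.0926] res 0.49 [[-0.2, -0.1], [-0.3, 0.1], [-0.5, -1.3], [-0.2, -0.7], [-0.2, -0.2], [0.5, -0.9], [0.4, -0.8], [0.2, -1.3]] [[0.4728, -0.2017, -0.0989], [0.4762, -0.2041, -0.0842]]
nest blue [ 0.4568 -0.326   0.0676] res 0.49 [[0.1, 0.0], [-0.2, 0.4], [-0.4, -1.5], [-0.3, -1.2], [-0.2, 0.1], [-0.0, -0.8], [0.7, -0.8], [0.3, -0.6]] [[0.4545, -0.325, 0.0575], [0.4573, -0.3267, 0.0737]]
dauber [ 0.6458  0.1134 -1.4145] res 0.98 [[-0.2, -0.4], [1.0, -1.7], [-1.7, -2.3], [-0.1, -0.7], [-0.2, 1.6]] [[0.6428, 0.1145, -1.4487], [0.6483, 0.1106, -1.4448]]
beaker mouth [ 0.63132825 -0.15424987  0.09      ] bottom [ 0.63332947 -0.15073969  0.004     ] top liq [ 0.62921664 -0.14877995  0.02      ]
```

```bash
cat > pp.py <<'E'
from h import *
import pickle
PL={'yellow':(.4552,.338,-.0115),'blue':(.463,.2133,.161),'white':(.4368,.0736,-.0166)}
NE={'yellow':(.450,-.0643,-.090),'white':(.4745,-.203,-.093),'blue':(.456,-.326,.065)}
GZ=.029;UP=.17
def ob(): o=manip.observe();return o['t'],o['position'].round(4),o['force'].round(1),round(o['finger_gap'],3),round(o['gripper_force'],1)
def changed(k):
    T=pickle.load(open('top.pkl','rb'));f=manip.grab_frame('top');u,v=map(int,w2p(T,[*PL[k][:2],.01]))
    a=[cv2.GaussianBlur(g['image'][v-32:v+32,u-20:u+20],(5,5),0).astype(int) for g in (T,f)]
    a=[x/x.mean() for x in a]   # ignore overall lighting
    return abs(a[0]-a[1]).mean()
def pick(k):
    x,y,w=PL[k]
    manip.movep([x,y,UP],[np.pi,0,w]);manip.line_to([x,y,GZ+.03]);print('down',manip.line_to([x,y,GZ],speed=.05,f_stop=15))
    manip.gripper_close(50);print('grip',ob());manip.line_to([x,y,UP]);print('up',ob())
def place(k):
    x,y,w=NE[k]
    manip.movep([x,y,UP],[np.pi,0,w]);manip.line_to([x,y,GZ+.045]);manip.hold(.3);print('pre',ob())
    r=manip.line_to([x,y,GZ+.0175],speed=.03,f_stop=12);print('seat',r,ob())
def release(k):
    x,y,w=NE[k];manip.gripper_open();manip.hold(.2);p=manip.observe()['position'];manip.line_to([p[0],p[1],UP]);print('rel',ob())
E
python3 - <<'E'
from pp import *
print(changed('white'));pick('white');place('white')
snap('side','s2',(205,180,405,380),3)
E
```

```text
0.0021152241453665697
down False
grip (6.6583, array([0.4369, 0.0736, 0.0292]), array([-1.9, -0.5,  5.5]), 0.115, 48.9)
up (7.75, array([0.4364, 0.0736, 0.169 ]), array([-0.1,  0. , -2.5]), 0.117, 48.8)
pre (9.925, array([ 0.4747, -0.2031,  0.0745]), array([ 0.1, -0.1, -1.9]), 0.118, 48.8)
seat True (10.7417, array([ 0.4743, -0.202 ,  0.0475]), array([1.9, 4.7, 4. ]), 0.117, 49.5)
```

View pics/s2.png

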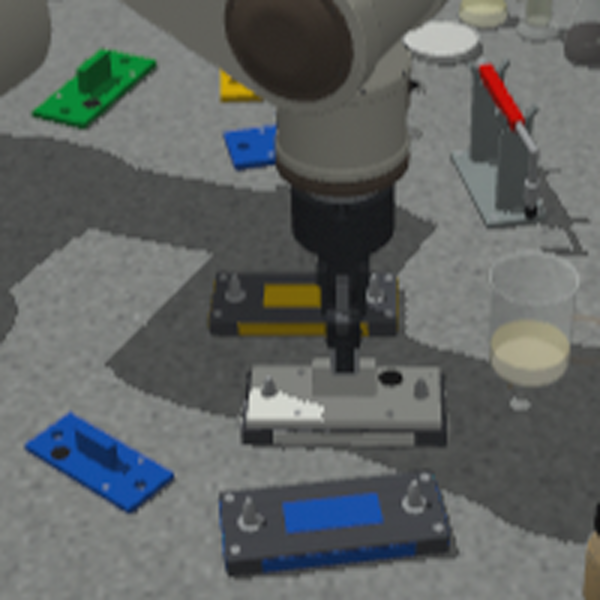

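The white plate is down: both dowels show through its holes at crop pixels (268,385) and (421,385). The contact force put the nest about 1 mm further in +y, so I'll apply that to the other two.

```bash
sed -i "s/'yellow':(.450,-.0643/'yellow':(.450,-.0635/;s/(.456,-.326,/(.456,-.3252,/" pp.py
python3 - <<'E'
from pp import *
x,y,w=NE['white'];p=manip.observe()['position'];manip.line_to([p[0],p[1],.0463],speed=.02,f_stop=12);print(ob())
release('white')
c=changed('blue');print('chg',c,changed('yellow'))
if c<.03:
    pick('blue');place('blue')
E
```

```text
(11.0417, array([ 0.4744, -0.2017,  0.0472]), array([-6.6,  9.9, 19.7]), 0.114, 51.5)
rel (12.9333, array([ 0.474 , -0.2018,  0.169 ]), array([-0.2, -1.1, -0.4]), 1.0, 0.0)
chg 0.01661384075951045 0.004109662338431255
down False
grip (16.8833, array([0.4631, 0.2134, 0.0293]), array([-1.8,  0.8,  5.5]), 0.113, 49.0)
up (17.975, array([0.4626, 0.2132, 0.169 ]), array([-0.4, -0.7, -1.3]), 0.117, 48.8)
pre (21.0083, array([ 0.4562, -0.3254,  0.0746]), array([-1. ,  0.9, -2.1]), 0.113, 48.8)
seat True (21.825, array([ 0.4565, -0.3245,  0.0476]), array([2. , 2.3, 2.5]), 0.112, 49.3)
```

```bash
python3 - <<'E'
from pp import *
p=manip.observe()['position'];manip.line_to([p[0],p[1],.0463],speed=.02,f_stop=10);print(ob())
release('blue')
c=changed('yellow');print('chg',c)
snap('side','s3',(205,180,405,380),3)
if c<.03:
    pick('yellow');place('yellow')
E
```

```text
(22.075, array([ 0.4566, -0.3243,  0.0472]), array([-4. ,  9. , 19.7]), 0.11, 51.2)
rel (23.9667, array([ 0.4562, -0.3242,  0.169 ]), array([ 0.4, -1. , -0.3]), 1.003, 0.0)
chg 0.007118252401182733
down False
grip (28.7417, array([0.4553, 0.3381, 0.0292]), array([-1.1, -0.5,  5. ]), 0.118, 49.1)
up (29.8333, array([0.4548, 0.3378, 0.1689]), array([-0.5,  0.5, -2.2]), 0.116, 48.8)
pre (32.4167, array([ 0.4503, -0.0636,  0.0745]), array([ 0.4,  0.3, -2.2]), 0.115, 48.8)
seat True (33.2667, array([ 0.4499, -0.0632,  0.0472]), array([-0.1,  1.5,  7.4]), 0.115, 49.9)
```

View pics/s3.png

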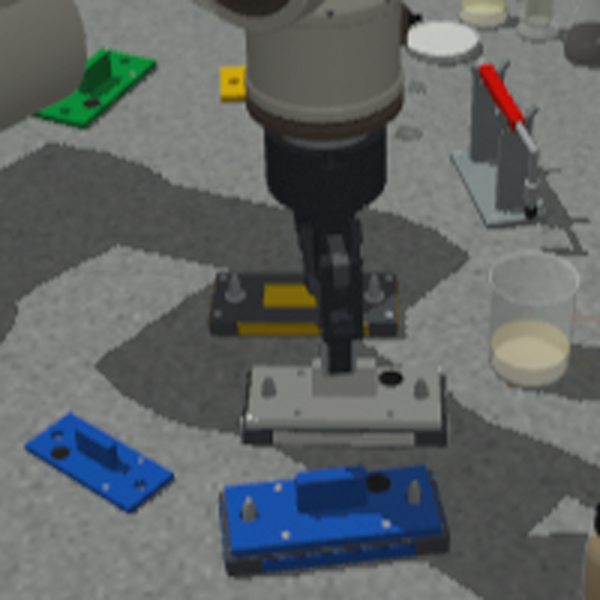

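```bash
python3 - <<'E'
from pp import *
import pickle
p=manip.observe()['position'];manip.line_to([p[0],p[1],.0463],speed=.02,f_stop=10);print(ob())
release('yellow')
j=manip.observe()['joints'];j[0]=-1.2;manip.movej(list(j))
a=snap('top');b=snap('side');pickle.dump((a,b),open('d.pkl','wb'))
f=lambda g,x0,y0,x1,y1,s:cv2.resize(g['image'][y0:y1,x0:x1,::-1],None,fx=s,fy=s,interpolation=cv2.INTER_CUBIC)
A=f(a,260,145,390,200,6);B=f(b,345,190,405,310,5)
cv2.imwrite('pics/d1.png',A);cv2.imwrite('pics/d2.png',np.hstack([B,f(b,265,250,365,370,5)]))
print(A.shape,B.shape)
E
```

```text
(33.5167, array([ 0.4499, -0.0632,  0.0471]), array([-8.3,  3.4, 18.6]), 0.116, 51.3)
rel (35.4083, array([ 0.4496, -0.0631,  0.1691]), array([-0. ,  0.7, -0.1]), 0.999, 0.0)
(330, 780, 3) (600, 300, 3)
```

View pics/d1.png

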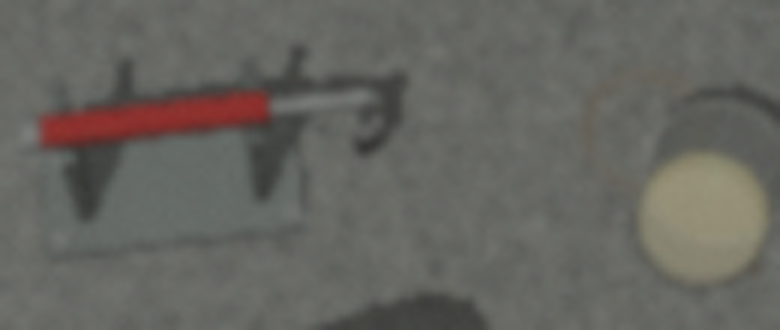

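View pics/d2.png

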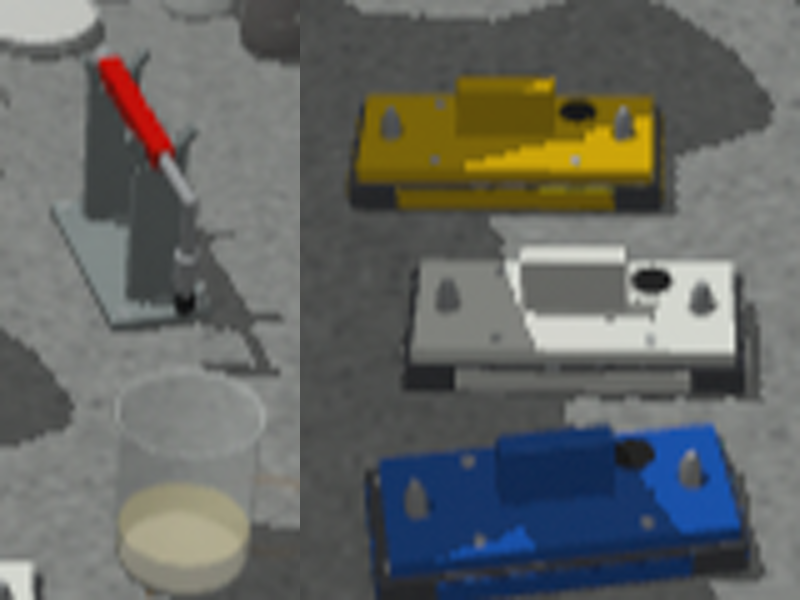

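All three plates sit flat on their nests with the dowels showing through. Next I'll fit the dauber and beaker from these crops.

```bash
cat > fd.py <<'E'
from h import *
import pickle
from scipy.optimize import least_squares
a,b=pickle.load(open('d.pkl','rb'))
ca=lambda p:np.array([(p[0]+.5)/6-.5+260,(p[1]+.5)/6-.5+145]);cb=lambda p:np.array([(p[0]+.5)/5-.5+345,(p[1]+.5)/5-.5+190])
e=[p2w(a,*ca(p),.107) for p in((41.5,132),(269.5,105.5))];d=e[1]-e[0];print('top bar',sum(e)/2,np.arctan2(d[1],d[0]),np.hypot(*d[:2]))
e=[p2w(b,*cb(p),.109) for p in((110,60),(166,157))];d=e[1]-e[0];print('side bar',sum(e)/2,np.arctan2(d[1],d[0]),np.hypot(*d[:2]))
print('side tip',p2w(b,*cb((184,314)),.032))
print('foot top',[p2w(a,*ca(p),.004).round(4) for p in((302,228),(55,257))],'foot side',[p2w(b,*cb(p),.004).round(4) for p in((52,205),(113,322))])
print('mouth',p2w(b,*cb((191,412)),.09),'base side',p2w(b,*cb((184,548)),.012))
# top-camera beaker base bottom disc
print('base top',p2w(a,*ca((703,217)),.03))
E
python3 fd.py
```

```text
top bar [0.64448396 0.11470929 0.107     ] -1.4293004819772661 0.10682759001139894
side bar [0.64699395 0.10700199 0.109     ] -1.4470450843665028 0.11076405229772661
side tip [0.66100437 0.01388935 0.032     ]
foot top [array([0.6251, 0.0489, 0.004 ]), array([0.6076, 0.1712, 0.004 ])] foot side [array([0.6112, 0.1757, 0.004 ]), array([0.6288, 0.05  , 0.004 ])]
mouth [ 0.63211348 -0.15164571  0.09      ] base side [ 0.63169755 -0.15852294  0.012     ]
base top [ 0.62645519 -0.14797854  0.03      ]
```

```bash
cat > db.py <<'E'
from pp import *
DX,DY,DW=.6465,.1135,-1.432;GW=DW+np.pi;O=[np.pi,0,GW];HZ=.097
u=np.array([np.cos(DW),np.sin(DW)]);n=np.array([-u[1],u[0]])
SN={'white':(.4744,-.2018,-.093),'blue':(.4565,-.3243,.065),'yellow':(.4499,-.0632,-.09)}
def pad(k):
    x,y,w=SN[k];return np.array([x+.036*np.cos(w)-.018*np.sin(w),y+.036*np.sin(w)+.018*np.cos(w)])
BK=np.array([.6305,-.152]);OFF=np.array([.1,0.])  # tip offset along u,n from TCP
def tcp(xy,tipz):p=np.array(xy)-OFF[0]*u-OFF[1]*n;return [p[0],p[1],tipz+.065]
E
python3 - <<'E'
from db import *
print([np.round(manip.inverse_kinematics(p,O),2).tolist() for p in ([DX,DY,HZ],tcp(BK,.042),tcp(pad('blue'),.026),tcp(pad('yellow'),.026))])
manip.movep([DX,DY,.22],O);manip.line_to([DX,DY,.13]);print(manip.line_to([DX,DY,HZ],speed=.05,f_stop=12),ob())
manip.gripper_close(40);manip.hold(.3);print(ob())
manip.line_to([DX,DY,.2],speed=.08);manip.hold(.3);print(ob())
import pickle
a=snap('top');b=snap('side');pickle.dump((a,b),open('d2.pkl','wb'))
t=np.array([DX,DY])+.1*u;ps=[w2p(g,[*t,.135]) for g in(a,b)];print(ps)
f=lambda g,p:cv2.resize(g['image'][int(p[1])-35:int(p[1])+35,int(p[0])-40:int(p[0])+40,::-1],None,fx=5,fy=5,interpolation=cv2.INTER_CUBIC)
cv2.imwrite('pics/d3.png',np.hstack([f(a,ps[0]),f(b,ps[1])]))
E
```

```text
[[0.06, 0.39, 1.4, 0.0, 1.35, -0.08], [-0.21, 0.3, 1.49, 0.0, 1.35, -0.35], [-0.55, 0.12, 1.75, 0.0, 1.27, -0.69], [-0.06, 0.03, 1.85, 0.0, 1.26, -0.19]]
False (40.8417, array([0.6466, 0.1135, 0.0972]), array([ 0. , -0.1,  0. ]), 1.001, 0.0)
(41.8, array([0.6466, 0.1135, 0.0972]), array([1.7, 0.5, 3.9]), 0.147, 39.6)
(43.5417, array([0.6465, 0.1135, 0.1999]), array([-0.1,  0.2, -2. ]), 0.148, 39.0)
[(np.float64(321.4267603708973), np.float64(156.13495603459668)), (np.float64(383.1990983139166), np.float64(219.71135095369655))]
```

View pics/d3.png

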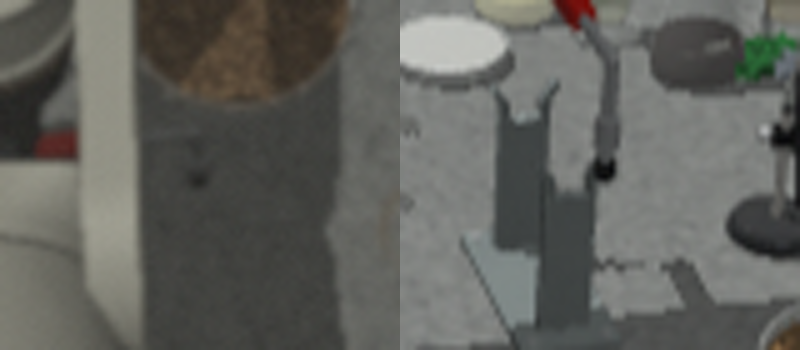

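The dauber is gripped and hangs level, and its tip is within about 2 mm of where I predicted in both views: (198,178) in the top half of the crop, (604,181) in the side half. Next are the dip and the white dab.

```bash
cat >> db.py <<'E'
def go(p,z=.2):
    q=manip.observe()['position'];manip.line_to([q[0],q[1],z],speed=.15);manip.movep([p[0],p[1],z],O)
def dip(name=None):
    p=tcp(BK,.045);go(p);print('dip',manip.line_to(p,speed=.08,f_stop=6),ob());manip.hold(.5)
    if name: snap('side',name,(265,200,425,320),5)
    manip.line_to([p[0],p[1],.2],speed=.12)
def dab(k,name=None):
    p=tcp(pad(k),.0235);go(p,.2);manip.line_to([p[0],p[1],p[2]+.015],speed=.12);manip.hold(.3);f0=manip.observe()['force'][2]
    print(k,manip.line_to(p,speed=.02,f_stop=8));manip.hold(.5);print(ob(),'dFz',manip.observe()['force'][2]-f0)
    if name: snap('side',name,(265,200,425,320),5)
    manip.line_to([p[0],p[1],.2],speed=.12)
E
python3 - <<'E'
from db import *
dip('e1');dab('white','e2')
E
```

```text
dip False (45.8833, array([ 0.6169, -0.053 ,  0.1106]), array([ 0.1, -0.1, -2.5]), 0.146, 39.0)
white False
(50.8, array([ 0.4981, -0.0882,  0.0885]), array([-0.2,  1.6, -1. ]), 0.145, 39.2) dFz 1.5429965243415662
```

View pics/e1.png

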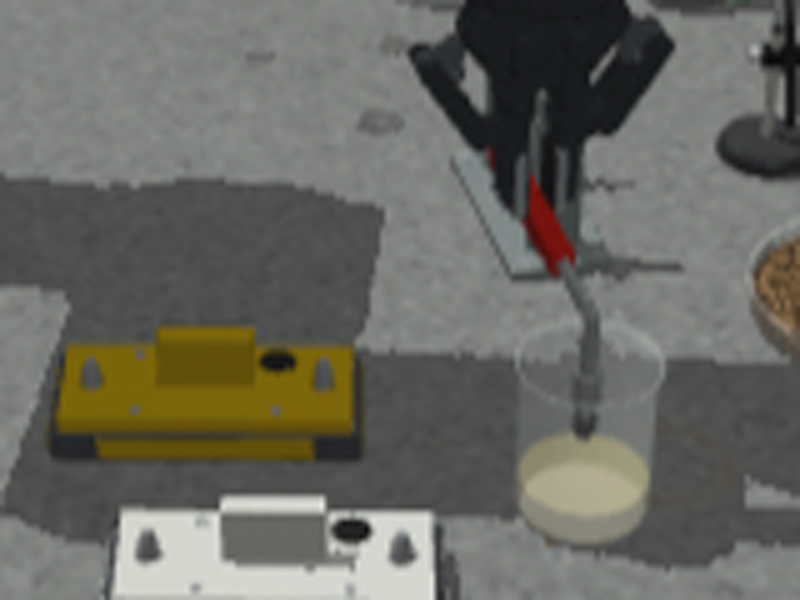

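View pics/e2.png

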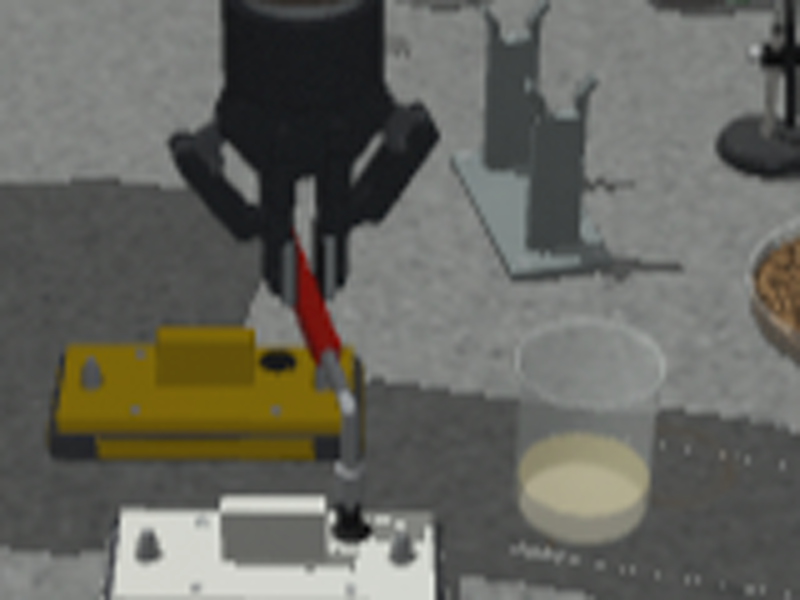

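The first dip was centred, but the tip (584,435) stopped at about half depth and short of the liquid. The white dab did land on its pad with 1.5 N. To be safe I'll dip deeper, repeat white first, then do yellow and blue and rinse.

```bash
sed -i 's/tcp(BK,.045)/tcp(BK,.0345)/' db.py
python3 - <<'E'
from db import *
dip('e3');dab('white');dab('yellow','e4');dab('blue','e5');dip();print(ob())
ims=[cv2.resize(cv2.imread(f'pics/e{i}.png'),(400,300)) for i in (3,4,5)]
b=snap('side')['image'][240:380,270:430,::-1]
ims.append(cv2.resize(b,(400,300)))
cv2.imwrite('pics/m.png',np.vstack([np.hstack(ims[:2]),np.hstack(ims[2:])]))
E
```

```text
dip False (54.1583, array([ 0.6169, -0.053 ,  0.1001]), array([ 0.8, -0.3, -2.4]), 0.147, 39.1)
white False
(59.1667, array([ 0.4981, -0.0882,  0.0885]), array([0. , 1.5, 0.1]), 0.146, 39.2) dFz 2.604788676229802
yellow False
(63.7667, array([0.4735, 0.0506, 0.0885]), array([-0.1,  1.3, -0.6]), 0.149, 39.3) dFz 0.6709445851591301
blue False
(68.8083, array([ 0.4774, -0.205 ,  0.0885]), array([-0.6,  1.2, -1. ]), 0.143, 39.2) dFz 0.3486494006969747
dip False (72.4333, array([ 0.6169, -0.053 ,  0.1001]), array([-0. , -0.1, -1.8]), 0.144, 39.1)
(73.925, array([ 0.6164, -0.0529,  0.1991]), array([-0.7,  0.3, -2.1]), 0.145, 39.1)
```

View pics/m.png

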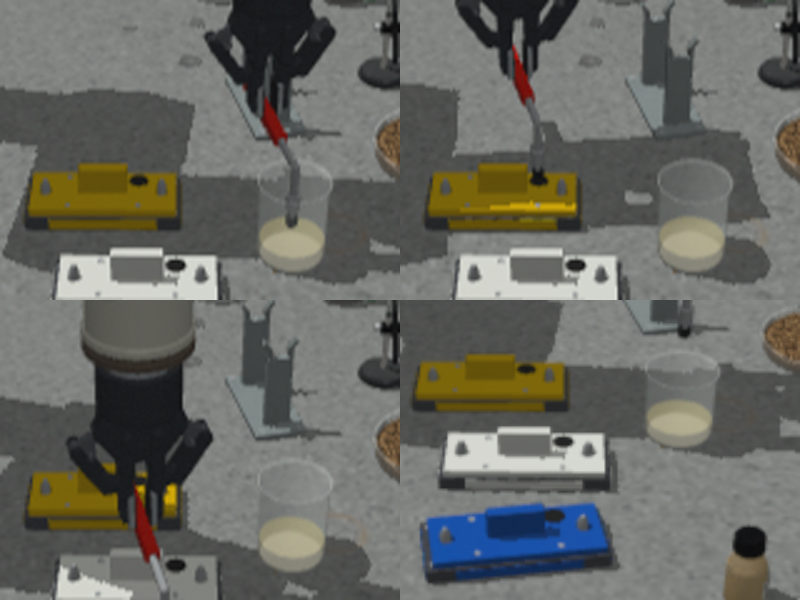

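Both deep dips and all three dabs made contact, about 1.3 N each, and the plates and beaker are undisturbed. Now I'll hang the dauber back.

```bash
python3 - <<'E'
from db import *
go([DX,DY],.2);manip.line_to([DX,DY,.125],speed=.08);manip.hold(.2)
print(manip.line_to([DX,DY,.0974],speed=.03,f_stop=6),ob())
manip.hold(.3);manip.gripper_open();manip.hold(.3);print(ob())
manip.line_to([DX,DY,.2],speed=.1)
j=manip.observe()['joints'];j[0]=-1.2;manip.movej(list(j))
a=snap('top');b=snap('side')
f=lambda g,x0,y0,x1,y1,s:cv2.resize(g['image'][y0:y1,x0:x1,::-1],(400,600) if s else (400,600),interpolation=cv2.INTER_CUBIC)
cv2.imwrite('pics/z.png',np.hstack([f(b,260,180,420,390,1),f(a,260,130,480,290,1)]))
print(ob())
E
```

```text
True (77.1417, array([0.6463, 0.1135, 0.0972]), array([-1.2, -0.4,  6.6]), 0.14, 40.1)
(78.4417, array([0.6458, 0.1135, 0.0962]), array([-0.4,  0.5,  0.2]), 0.999, 0.0)
(82.4583, array([ 0.3083, -0.5792,  0.1992]), array([ 0.2, -0.4,  0.1]), 1.002, 0.0)
```

View pics/z.png

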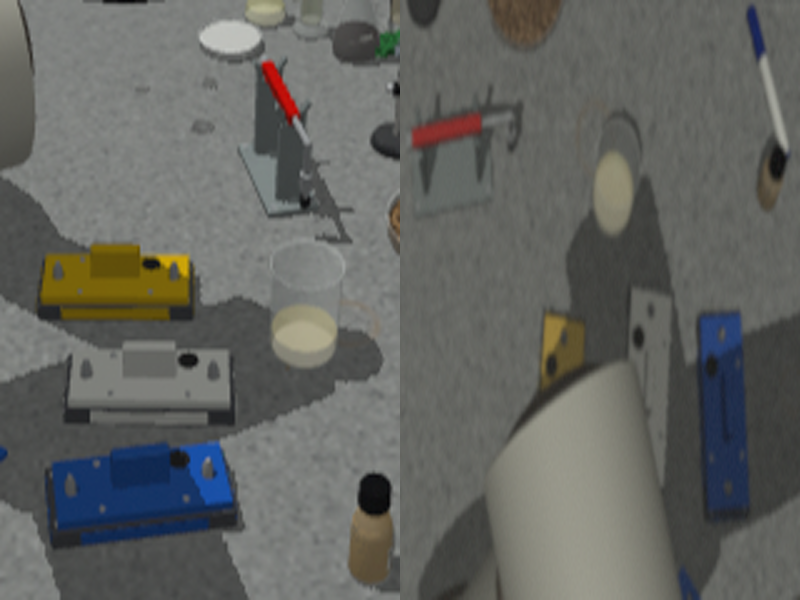

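The dauber hangs level in its notches, the three plates are seated, and the beaker, bottle and dish are in place, so I'm handing the job in.

```bash
python3 -c "
from workcell import manip
print(manip.close_job())"
```

```text
the job is handed in; nothing more can be done
None
```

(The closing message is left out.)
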